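# Press the label holder home under the vial stand's lip

## Task

Pick up the grey label holder, turn it so that its flat tongue faces the low metal vial stand, and push the tongue in under the lip along the stand's front, feeling for the sprung stop hidden behind it. Press against the spring until the holder's shoulder sits flush against the lip, and finish there, still holding it pressed home: the spring pushes it back out if you let go. Leave the vials on the stand and everything else where they are.

Things in the scene. Friction and masses are not known exactly. Their poses are not given: they have to be found in the camera images.
- holder: Loose grey plastic label holder, 0.08 to 0.17 kg. Foot 60x60x18 mm; on it an upright plate 12 mm thick (x), 40 wide (y), 18 to 70 mm high, centred over the origin, blank card on its -x face: grip the plate across 12 or 40 mm. A flat tongue juts from the foot's +x face. Origin: centre of the underside; x along the tongue, z up. At the start x points to the robot's left, yaw 1.1 to 2.3 rad
- shoulder (a point): centre of the holder's foot face from which the tongue juts, 30 mm ahead (+x) of the holder's origin and 9 mm up
- tongue_tip (a point): middle of the front end of the holder's flat tongue, 52 mm ahead (+x) of the holder's origin, 2.5 mm up. The tongue is 50 mm wide (y), 5 mm thick, 22 mm long; its underside is level with the foot's, its front corners are rounded with 10 mm radius
- stand: low aluminium vial stand fixed on the bench, 158 mm wide (y), x = 0 to 124 mm. Origin: at bench height under the middle of the lip's front face; x into the stand (yaw within 0.25 rad of world x), y along the lip. Behind the 36 mm deep lip a deck 24 mm high carries two vials; end plates 30 mm high, back rail 42 mm
- pocket (a point): middle of the mouth of the pocket under the lip: at the stand's origin, 4 mm up. The pocket is 56 mm wide (y -28 to +28 mm); floor is the bench, ceiling the lip's underside 8 mm up; lip top 20 mm up; the rest of the front is closed. Home: the holder's x lies along the stand's x and the shoulder touches the lip's face (holder's origin at stand x = -30 mm, y = 0)
- stop_bar (a joint): travel of the sprung stop bar hidden in the pocket (m): 0 when free, its front then 14 mm behind the lip's face, up to 0.010 pushed in along the stand's x. Spring about 3 N at first touch and 0.6 N more per mm; about 0.008 and 8 N (friction adds some) when the holder is home
- stand_vial_a: one of two glass vials with white caps, 41 mm across, 75 mm tall, standing on the back of the stand's deck; not to be disturbed; origin at its underside
- stand_vial_b: the other of the two vials on the stand's deck, same shape; not to be disturbed
- beaker: glass beaker, 71 mm across, 86 mm tall, on the bench right of the stand; bystander
- vial: glass vial, 41 mm across, 75 mm tall, on the bench right of the stand; bystander
- tape: roll of tape lying flat, 49 mm across, 12 mm thick, on the bench right of the stand; bystander
- timer: bench timer lying flat, 66x64x18 mm, left near the bench's front edge; bystander
- forceps: steel forceps lying along y near the bench's front edge, 156x23x9 mm; bystander

How it is judged:
On the way:
1. the tongue, turned to the stand, has its tip under the lip (x of tongue_tip in the frame of stand above 0.003 m and angle between the x axis of holder and the x axis of stand, either way round below 0.3 rad and y of tongue_tip in the frame of stand between -0.007 and 0.007 m and z of tongue_tip in the frame of stand below 0.008 m).
At the end, for the whole second after the job is handed in: Tongue under the lip (tip within 7 mm of the pocket's middle, below 8 mm), shoulder within 2.5 mm of the lip's face, holder square to the stand (0.08 rad) and level (0.1 rad), stop bar pushed in over 5 mm, at rest, and the fingers still press on the holder (over 2 N) (x of shoulder in the frame of stand between -0.0025 and 0.003 m and y of tongue_tip in the frame of stand between -0.007 and 0.007 m and z of tongue_tip in the frame of stand below 0.008 m and value of joint stop_bar above 0.005 m and angle between the x axis of holder and the x axis of stand, either way round below 0.08 rad and angle between holder's own z axis and vertical below 0.1 rad and contact force between the fingers and holder above 2 N and linear speed of holder below 0.01 m/s); the arm keeps its last pose, push and grip.
It fails at once if a vial on the stand or another bystander is moved by more than 3 cm or tipped over (distance of any of stand_vial_a, stand_vial_b, beaker, vial, tape, timer, forceps from where it was at the start of the episode above 0.03 m or angle between any of stand_vial_a, stand_vial_b, beaker, vial, tape, timer, forceps's own z axis and vertical above 0.5 rad).
It also fails if it takes over 42 s, if anything falls off the work surface, if the arm or the gripper's body presses on something with over 40 N, if the wrist force passes 120 N, or if a joint passes its speed limit or range.

## Robot

A 6-joint arm with a two-finger parallel gripper is mounted at the origin on a cart in front of the work surface, level with it; the furniture and walls round the work are solid. World frame = base frame: x ahead of the robot, y to its left, z up, the work surface at z = 0. Lengths are in m, angles in rad, forces in N, time in s.
With the tool pointing down it reaches from about 0.425 to 0.95 m from the base axis. Payload 3.5 kg.
Tool frame: the origin (TCP) lies midway between the tips of the shut fingers; the grasp point (between the pads) lies 19 mm behind it; x points along the fingers, y is the direction in which the jaws open and shut, and the axes are right-handed (so a half turn about x gives the same grasp; the last joint's range is limited). The gripper opens to 85 mm and grips with 20 to 120 N. Pads are 22 mm wide; open, the fingers measure 114 mm over their backs; the gripper's body (76 mm by 85 mm) begins 54 mm behind the grasp point. The pads swing forward as they close: fully open they stand 13 mm farther back than shut.
Start: joints at [-1.28, 0.286, 1.577, -0, 1.279, -0.15], TCP at [0.288, -0.61, 0.196] pointing down, gripper open.
Joint ranges: [-2.77, 2.77], [-0.9, 2.22], [0.21, 2.48], [-1.53, 4.67], [0.24, 2.81], [-2.84, 2.84]. Speed limits (rad/s): [2.79, 2.79, 3.14, 3.14, 3.14, 3.14].

## Interface

Orientations are given as a unit quaternion [x, y, z, w].
In Python, from plant import sensors, optics, ctrl gives the robot as it stands.
- The arm moves only by the tool arm_command, never from a script. Its argument "increments" is a list that holds one entry, the list of rows, each a list of 4 numbers: the shift along the tool's x, y, z in cm, then the turn about the tool's x in rad. A call has 1 to 20 rows; each row shifts and turns the commanded pose from where the row before left it, along the tool's axes as they then stand; what a row does not reach is not made up. A row lasts 1/8 s, in which the tool goes at most 62.5 mm and 10.7 degrees, less where a joint would pass 70% of its speed; a pose out of reach is approached as far as the arm can. A call with a gripper value outside its range is refused whole. "grip" is the finger opening in cm, from 0 to 8.54, set as the call begins (left out, the last holds). The fingers move at their own pace and stop on an object; "grip_force" is the grip in N (left out, the last holds). Time passes only in rows, so rows that do not move let the fingers close. It gives the time, the measured TCP pose, the force and the opening at its end, in the units of the state.
- sensors.get_state(): the state, without advancing time (a new reading comes with each control period).
- optics.read_camera(name): name is "scene" or "side" or "wrist"; returns the picture (420x560x3 uint8, blue, green, red); there is no depth.
- optics.camera_model(name): a dict with "camera_matrix" (3x3 intrinsics, pixels), "dist" ([k1, k2, p1, p2, k3] as OpenCV has them; the pictures are not rectified), "world_from_camera" (4x4, takes a point from camera to world coordinates); the wrist camera has in their place "mount" (4x4, takes a point from camera to tool coordinates, whose origin is the TCP and whose axes are the tool frame's). Camera axes: x right, y up, looking along -z (the intrinsics and any distortion apply to the point x, -y, -z); pixel columns grow to the right and rows downward; lengths in m; the calibration is good to about 2 mm. A picture is of the moment at which its call begins: read the wrist's pose just before it. camera_model takes no time and is no camera call.
- ctrl.sign_off(): hands the job in, once; it reports no verdict.
Trained networks look in the newest picture that a camera, given by its name, has taken for a name from the list of things; names that differ only in an ending like _2 or _b are one class to them, and where a whole thing is asked for, a point or a joint stands for the part that bears it (a point fixed in the world has none). Each returns a list of dicts, best first, with "conf" (0 to 1); they miss things now and then, are a little off and sometimes report something else, mostly with a low value. They report only what shows in the picture. A call takes as long as a camera call.
- optics.boxes_of(camera, query): "at" ([row, column] in pixels, amid what is visible of it).
- optics.place_of(camera, query): "at" ([row, column] in pixels: a listed point, or the origin of a listed thing).
The state is a dict: "time": time; "qpos": joint angles; "dq": joint speeds; "joint_efforts": joint torques, N m; "eef_pos": TCP position; "tcp_rot": TCP orientation; "contact_force": force on the tool from outside, world axes, zero at the start; "wrist_torque": the same for the moment, N m; "opening": opening from 0.0 (shut) to 1.0 (fully open).
Only numpy, scipy, OpenCV 4.12 (cv2) and the standard library are available. Lean on these libraries where they do the work, as an engineer would, in place of code of your own. Each camera call takes 0.05 s, during which the arm holds its last target.

## Working session

There is one attempt and no reset: what is moved stays moved. The work goes in short steps, Python scripts to look and compute and a tool call to move; the robot and the scene stay as the last step left them, time stands still between calls to the robot, and variables do not carry over. Pictures are saved under pics/ and viewed, and the job is handed in when it is done.

Besides the shell and the picture viewer there is one more tool, called after "Request:" by a JSON object that holds its "name" and its "arguments", one argument or row to a line. arm_command: Moves the arm, as the interface text tells. Its arguments: {"type":"object","properties":{"increments":{"type":"array","items":{"type":"array","items":{"type":"array","items":{"type":"number"}}}},"grip":{"type":"number"},"grip_force":{"type":"number"}},"required":["increments"]}

```bash
mkdir -p pics; ls
cat > h.py <<'E'
import numpy as np, cv2
from scipy.spatial.transform import Rotation as R
from plant import sensors, optics, ctrl
def snap(c,n):
    im=optics.read_camera(c); cv2.imwrite('pics/%s.png'%n,im); return im
def T_wc(c,s=None):
    m=optics.camera_model(c)
    if 'world_from_camera' in m: return m,np.array(m['world_from_camera'])
    s=s or sensors.get_state()
    T=np.eye(4);T[:3,:3]=R.from_quat(s['tcp_rot']).as_matrix();T[:3,3]=s['eef_pos']
    return m,T@np.array(m['mount'])
def ray(c,rc,s=None):
    m,T=T_wc(c,s)
    u=cv2.undistortPoints(np.array([[[rc[1],rc[0]]]],float),np.array(m['camera_matrix']),np.array(m['dist']))[0,0]
    d=T[:3,:3]@np.array([u[0],-u[1],-1.]); return T[:3,3],d/np.linalg.norm(d)
def onz(c,rc,z,s=None):
    o,d=ray(c,rc,s); return o+d*(z-o[2])/d[2]
def proj(c,P,s=None):
    m,T=T_wc(c,s); P=np.atleast_2d(P); p=(P-T[:3,3])@T[:3,:3]
    p=p*[1,-1,-1]
    q,_=cv2.projectPoints(p,np.zeros(3),np.zeros(3),np.array(m['camera_matrix']),np.array(m['dist'])); return q[:,0,::-1]
def tri(rs):
    A=np.zeros((3,3));b=np.zeros(3)
    for o,d in rs:
        M=np.eye(3)-np.outer(d,d);A+=M;b+=M@o
    x=np.linalg.solve(A,b); return x,[np.linalg.norm(np.cross(x-o,d)) for o,d in rs]
E
python3 - <<'E'
from h import *
np.set_printoptions(precision=4,suppress=True)
s=sensors.get_state();print(s)
for c in('scene','side','wrist'): snap(c,c+'0')
for c in('scene','side'):
    print(c,T_wc(c)[1][:3,3])
    for q in('holder','shoulder','tongue_tip','stand','pocket','stand_vial_a','beaker'):
        print(c,q,optics.place_of(c,q)[:2])
print(optics.camera_model('wrist'))
E
```

```text
pics
{'time': 0.0, 'qpos': array([-1.28  ,  0.2872,  1.5782, -0.    ,  1.2786, -0.15  ]), 'dq': array([-0.0004, -0.    , -0.0014,  0.0006,  0.0002, -0.0016]), 'joint_efforts': array([ -0.0009, -40.5988, -29.2629,  -0.0001,   0.0058,  -0.    ]), 'eef_pos': array([ 0.2878, -0.6098,  0.1948]), 'tcp_rot': array([-0.6899, -0.1554,  0.6901, -0.1538]), 'contact_force': array([-0.5591, -0.3315, -0.5471]), 'wrist_torque': array([-0.0283,  0.0352,  0.0004]), 'opening': 0.9992703079555891}
scene [-0.1572  0.4115  0.8566]
scene holder []
scene shoulder []
scene tongue_tip []
scene stand [{'at': [229.6, 260.5], 'conf': 0.91}]
scene pocket [{'at': [229.3, 263.2], 'conf': 0.77}]
scene stand_vial_a [{'at': [214.5, 217.5], 'conf': 0.97}, {'at': [200.4, 242.2], 'conf': 0.75}]
scene beaker [{'at': [186.9, 301.4], 'conf': 0.67}]
side [ 0.4085 -0.7179  0.555 ]
side holder [{'at': [288.0, 243.0], 'conf': 0.79}, {'at': [184.6, 311.9], 'conf': 0.43}]
side shoulder [{'at': [270.3, 244.7], 'conf': 0.83}]
side tongue_tip [{'at': [264.5, 241.1], 'conf': 0.63}, {'at': [271.0, 244.2], 'conf': 0.43}]
side stand [{'at': [216.4, 278.9], 'conf': 0.67}, {'at': [185.6, 312.5], 'conf': 0.4}]
side pocket [{'at': [210.3, 282.3], 'conf': 0.72}]
side stand_vial_a [{'at': [185.5, 311.5], 'conf': 0.83}, {'at': [204.0, 328.0], 'conf': 0.57}]
side beaker [{'at': [267.6, 338.5], 'conf': 0.86}]
{'camera_matrix': array([[348.1315,   0.    , 277.2162],
       [  0.    , 348.1315, 212.2604],
       [  0.    ,   0.    ,   1.    ]]), 'dist': array([0.0163, 0.    , 0.    , 0.    , 0.    ]), 'mount': array([[ 0.0013,  0.2775, -0.9607, -0.1781],
       [ 1.    , -0.0006,  0.0012, -0.0005],
       [-0.0002, -0.9607, -0.2775, -0.0691],
       [ 0.    ,  0.    ,  0.    ,  1.    ]])}
```

View pics/scene0.png

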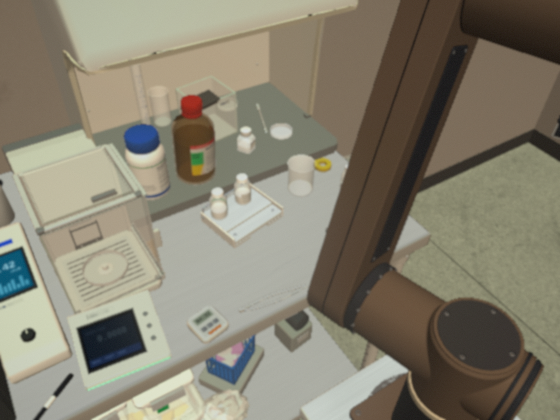

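View pics/side0.png

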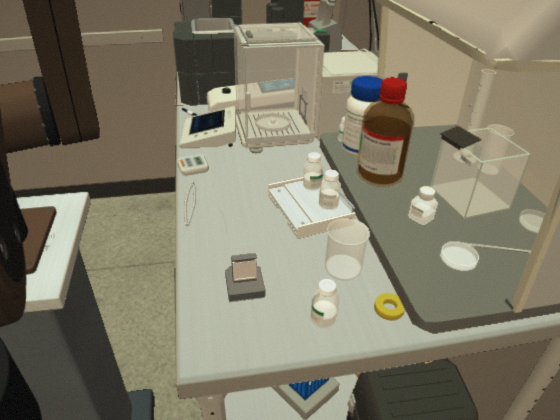

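View pics/wrist0.png

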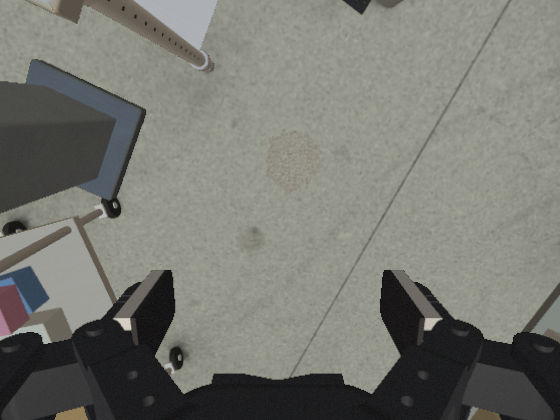

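Run:
```python
from h import *
np.set_printoptions(precision=4,suppress=True)
print('holder',onz('side',(288,243),0),'sh',onz('side',(270.3,244.7),.009),'tip',onz('side',(264.5,241.1),.0025))
for c,p in(('scene',(229.6,260.5)),('side',(216.4,278.9))): print('stand',onz(c,p,0))
for c,p in(('scene',(229.3,263.2)),('side',(210.3,282.3))): print('pocket',onz(c,p,.004))
for p in((214.5,217.5),(200.4,242.2)): print('vsc',onz('scene',p,.024))
for p in((185.5,311.5),(204.,328.)): print('vsi',onz('side',p,.024))
print('beaker',onz('scene',(186.9,301.4),0),onz('side',(267.6,338.5),0))
s=sensors.get_state();print(R.from_quat(s['tcp_rot']).as_matrix())
```

```text
holder [ 0.4554 -0.1845  0.    ] sh [ 0.4625 -0.1518  0.009 ] tip [ 0.4586 -0.1294  0.0025]
stand [ 0.5609 -0.0022  0.    ]
stand [0.551 0.003 0.   ]
pocket [ 0.5551 -0.0063  0.004 ]
pocket [0.5607 0.0172 0.004 ]
vsc [0.6371 0.0721 0.024 ]
vsc [ 0.6505 -0.0027  0.024 ]
vsi [0.6342 0.0697 0.024 ]
vsi [ 0.6512 -0.0024  0.024 ]
beaker [ 0.6401 -0.1731  0.    ] [ 0.6289 -0.1622  0.    ]
[[ 0.      0.4266 -0.9044]
 [-0.     -0.9044 -0.4266]
 [-1.      0.     -0.    ]]
```

The side view shows the holder near (row 285, col 244) and the stand near (205, 310). The front of the stand faces the robot. The wrist camera sees only floor from here, so I'm moving it over the work.

Request:
{"name": "arm_command", "arguments": {
  "increments": [
    [[0, -3.5, -4, 0], [0, -3.5, -4, 0], [0, -3.5, -4, 0], [0, -3.5, -4, 0], [0, -3.5, -4, 0], [0, -3.5, -4, 0], [0, -3.5, -4, 0], [0, -3.5, -4, 0], [0, -3.5, -4, 0], [0, -3.5, -4, 0], [0, 0, 0, -0.16], [0, 0, 0, -0.16], [0, 0, 0, -0.16], [0, 0, 0, -0.16], [0, 0, 0, -0.16], [0, 0, 0, -0.16], [0, 0, 0, 0], [0, 0, 0, 0]]
  ]
}}

```text
time: 3.1
eef_pos: [0.5005, -0.1232, 0.1963]
tcp_rot: [0.541, 0.455, -0.541, 0.455]
contact_force: [0.5, -0.6, -0.6]
opening: 1.004
```

Run:
```python
from h import *
np.set_printoptions(precision=4,suppress=True)
s=sensors.get_state();print(s['time'],s['eef_pos'],s['qpos']);M=R.from_quat(s['tcp_rot']).as_matrix();print(M,np.arctan2(M[1,1],M[0,1]))
for c in('scene','wrist'): snap(c,c+'1')
Z={'holder':0,'shoulder':.009,'tongue_tip':.0025,'stand':0,'pocket':.004,'stand_vial_a':.024}
for c in('wrist','scene'):
  for q in Z:
    for r in optics.place_of(c,q)[:2]: print(c,q,r,onz(c,r['at'],Z[q]))
```

```text
3.1 [ 0.5005 -0.1232  0.1963] [-0.4385 -0.0697  1.964   0.0001  1.2471 -0.2662]
[[ 0.0002  0.9852 -0.1715]
 [-0.     -0.1715 -0.9852]
 [-1.      0.0002 -0.    ]] -0.17232289928988614
wrist holder {'at': [236.3, 245.9], 'conf': 0.91} [ 0.4524 -0.1822  0.    ]
wrist shoulder {'at': [213.8, 242.9], 'conf': 0.84} [ 0.4556 -0.1529  0.009 ]
wrist shoulder {'at': [270.3, 452.8], 'conf': 0.19} [ 0.6787 -0.2594  0.009 ]
wrist tongue_tip {'at': [194.7, 239.4], 'conf': 0.87} [ 0.4552 -0.1326  0.0025]
wrist stand {'at': [42.1, 308.3], 'conf': 0.89} [0.5517 0.0054 0.    ]
wrist stand {'at': [195.3, 239.6], 'conf': 0.61} [ 0.4549 -0.1338  0.    ]
wrist pocket {'at': [39.6, 307.2], 'conf': 0.65} [0.5506 0.0071 0.004 ]
wrist pocket {'at': [271.2, 454.6], 'conf': 0.48} [ 0.683  -0.2637  0.004 ]
wrist stand_vial_a {'at': [29.1, 419.3], 'conf': 0.78} [ 0.6494 -0.0052  0.024 ]
scene stand {'at': [232.7, 260.9], 'conf': 0.59} [0.5516 0.0022 0.    ]
scene pocket {'at': [227.4, 260.2], 'conf': 0.64} [ 0.5642 -0.0034  0.004 ]
scene stand_vial_a {'at': [213.7, 221.7], 'conf': 0.92} [0.6344 0.0623 0.024 ]
scene stand_vial_a {'at': [201.8, 240.4], 'conf': 0.61} [0.6483 0.0036 0.024 ]
```

View pics/wrist1.png

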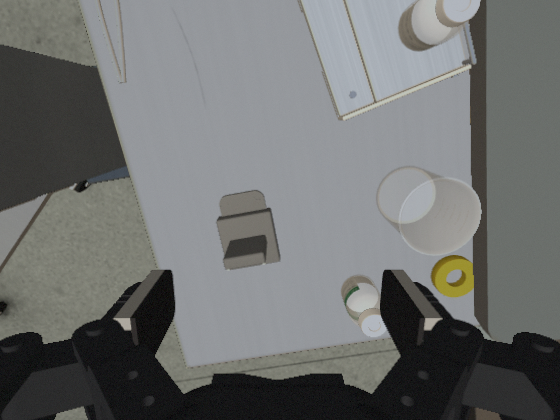

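View pics/scene1.png

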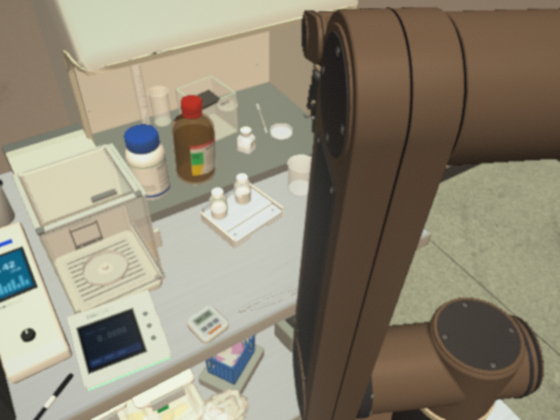

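Run:
```python
import cv2
im=cv2.imread('pics/wrist1.png')
a=cv2.resize(im[180:280,205:290],None,fx=6,fy=6,interpolation=2);cv2.imwrite('pics/c1.png',a)
a=cv2.resize(im[0:130,280:480],None,fx=4,fy=4,interpolation=2);cv2.imwrite('pics/c2.png',a)
```

```text
(no output)
```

View pics/c1.png

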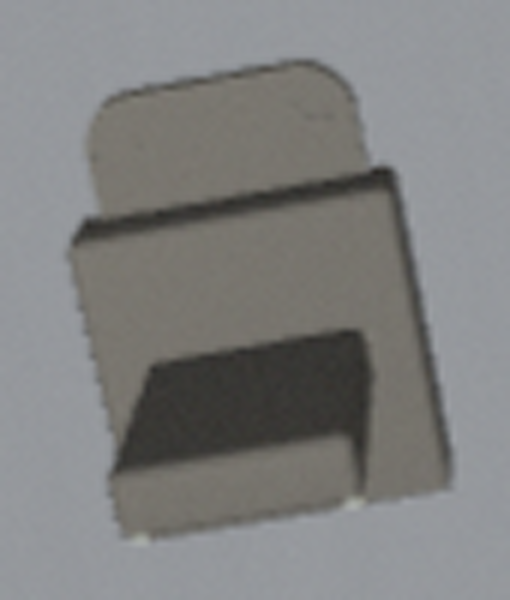

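View pics/c2.png

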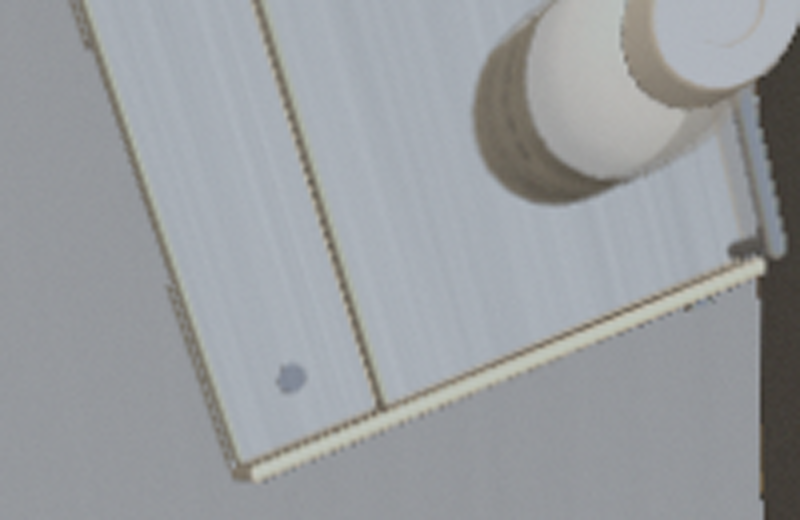

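Run:
```python
from h import *
np.set_printoptions(precision=4,suppress=True)
f=lambda c,r,z:onz('wrist',(180+(r+.5)/6-.5,205+(c+.5)/6-.5),z)[:2]
g=lambda c,r,z:onz('wrist',((r+.5)/4-.5,280+(c+.5)/4-.5),z)[:2]
def ln(n,a,b): d=b-a; print(n,a,b,'len',np.linalg.norm(d),'ang',np.arctan2(d[1],d[0]),'mid',(a+b)/2)
ln('footfront',f(75,243,.018),f(393,190,.018))
ln('footright',f(444,488,.018),f(393,192,.018))
ln('platefront',f(116,468,.07),f(352,433,.07))
ln('platerear',f(124,540,.07),f(358,502,.07))
ln('tonguefront',f(110,97,.005),f(310,60,.005))
ln('lip',g(236,462,.02),g(88,40,.02))
ln('lipback',g(380,405,.02),g(260,0,.02))
ln('end',g(250,470,.03),g(765,262,.03))
```

```text
footfront [ 0.4284 -0.1527] [ 0.4861 -0.1525] len 0.057697179202150985 ang 0.0017781818362578152 mid [ 0.4572 -0.1526]
footright [ 0.4854 -0.2106] [ 0.486  -0.1529] len 0.05764382968877329 ang 1.559684086233746 mid [ 0.4857 -0.1817]
platefront [ 0.4388 -0.1756] [ 0.4765 -0.176 ] len 0.037681256885776546 ang -0.012085465093917008 mid [ 0.4576 -0.1758]
platerear [ 0.4374 -0.1879] [ 0.4753 -0.1878] len 0.03784967894987081 ang 0.004173142111928247 mid [ 0.4564 -0.1878]
tonguefront [ 0.4376 -0.1302] [ 0.4747 -0.1296] len 0.037043255726282406 ang 0.01672894313925849 mid [ 0.4561 -0.1299]
lip [ 0.5694 -0.067 ] [0.5474 0.0296] len 0.09904836006577239 ang 1.7954316348045285 mid [ 0.5584 -0.0187]
lipback [ 0.6053 -0.0598] [0.5865 0.0308] len 0.09249091716354275 ang 1.7754131605089742 mid [ 0.5959 -0.0145]
end [ 0.5708 -0.069 ] [ 0.6914 -0.0438] len 0.12318597315125712 ang 0.2058889918633671 mid [ 0.6311 -0.0564]
```

The wrist view puts the holder at about (0.457, -0.182), yaw about 1.57. The stand yaw is about 0.21 and its origin about (0.553, 0.007). Next I'll hover lower over the holder for a second view.

Request:
{"name": "arm_command", "arguments": {
  "increments": [
    [[2.3, -1.1, 2.2, 0], [2.3, -1.1, 2.2, 0], [2.4, -1.1, 2.1, 0], [0, 0, 0, -0.172], [0, 0, 0, 0], [0, 0, 0, 0]]
  ]
}}

```text
time: 4.55
eef_pos: [0.4573, -0.1818, 0.1267]
tcp_rot: [0.5, 0.5, -0.5, 0.5]
contact_force: [-1.4, 0.3, -0.5]
opening: 0.999
```

Run:
```python
from h import *
np.set_printoptions(precision=4,suppress=True)
s=sensors.get_state();print(s['time'],s['eef_pos'],s['qpos']);M=R.from_quat(s['tcp_rot']).as_matrix();print(np.arctan2(M[1,1],M[0,1]))
im=snap('wrist','wrist2')
cv2.imwrite('pics/c3.png',cv2.resize(im[150:350,180:380],None,fx=3,fy=3,interpolation=2))
Z={'holder':0,'shoulder':.009,'tongue_tip':.0025}
for c in('wrist',):
  for q in Z:
    for r in optics.place_of(c,q)[:2]: print(c,q,r,onz(c,r['at'],Z[q]))
```

```text
4.55 [ 0.4573 -0.1818  0.1267] [-0.5849 -0.0519  2.0806  0.      1.1119 -0.5848]
-0.0001215899691735698
wrist holder {'at': [195.1, 275.4], 'conf': 0.63} [ 0.4543 -0.1831  0.    ]
wrist shoulder {'at': [161.3, 280.6], 'conf': 0.57} [ 0.4587 -0.1515  0.009 ]
wrist tongue_tip {'at': [137.4, 277.3], 'conf': 0.96} [ 0.4557 -0.1321  0.0025]
```

View pics/wrist2.png

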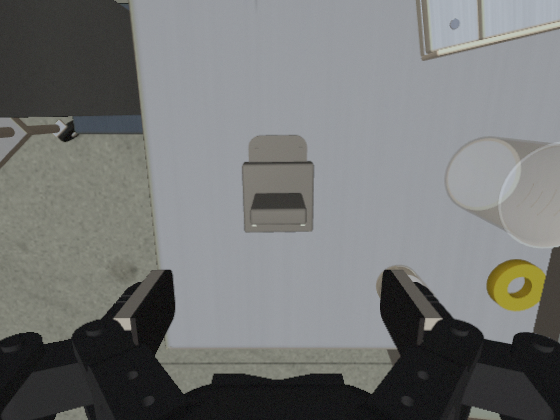

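View pics/c3.png

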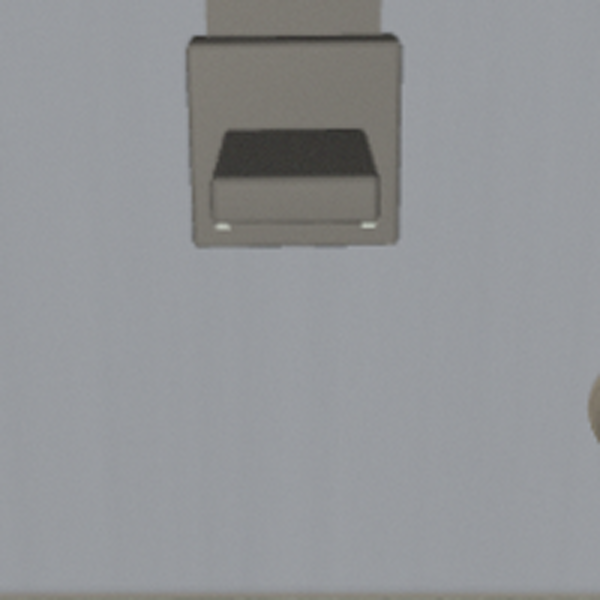

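Run:
```python
from h import *
np.set_printoptions(precision=4,suppress=True)
s1={'eef_pos':[0.5005,-0.1232,0.1963],'tcp_rot':R.from_matrix(np.linalg.svd(np.array([[.0002,.9852,-.1715],[0,-.1715,-.9852],[-1,.0002,0]]))[0]@np.linalg.svd(np.array([[.0002,.9852,-.1715],[0,-.1715,-.9852],[-1,.0002,0]]))[2]).as_quat()}
s2=sensors.get_state()
f=lambda c,r:ray('wrist',(180+(r+.5)/6-.5,205+(c+.5)/6-.5),s1)
g=lambda c,r:ray('wrist',(150+(r+.5)/3-.5,180+(c+.5)/3-.5),s2)
for a,b in(((116,468),(212,178)),((352,433),(379,177)),((124,540),(213,223)),((358,502),(378,222)),((75,243),(188,42)),((393,190),(402,40))):
    print(tri([f(*a),g(*b)]))
```

```text
(array([ 0.436 , -0.1797,  0.0585]), [np.float64(4.920277006491593e-05), np.float64(4.9202770064919696e-05)])
(array([ 0.4761, -0.177 ,  0.0668]), [np.float64(2.608628927948173e-05), np.float64(2.6086289279517594e-05)])
(array([ 0.4369, -0.1883,  0.0679]), [np.float64(0.00012804434333736926), np.float64(0.0001280443433372971)])
(array([ 0.4756, -0.1862,  0.0729]), [np.float64(4.626235279522886e-05), np.float64(4.626235279513695e-05)])
(array([ 0.4268, -0.1534,  0.0123]), [np.float64(0.0005270235328584734), np.float64(0.0005270235328584505)])
(array([ 0.4859, -0.1519,  0.0181]), [np.float64(0.0004084904767275173), np.float64(0.0004084904767275175)])
```

The two views give a plate top height of about 0.067 m, against 0.070 in the text, and the holder is square to the tool. Descending to grip across the 40 mm.

Request:
{"name": "arm_command", "arguments": {
  "increments": [
    [[2.5, 0, 0, 0], [2.5, 0, 0, 0], [2.5, 0, 0, 0], [1.7, 0, 0, 0], [1.0, 0, 0, 0], [0, 0, 0, 0], [0, 0, 0, 0]]
  ]
}}

```text
time: 5.62
eef_pos: [0.4577, -0.1822, 0.0251]
tcp_rot: [0.5, 0.5, -0.499, 0.501]
contact_force: [-0.1, -0.3, -0.3]
opening: 1.002
```

Request:
{"name": "arm_command", "arguments": {
  "increments": [
    [[0, 0, 0, 0], [0, 0, 0, 0], [0, 0, 0, 0], [0, 0, 0, 0], [0, 0, 0, 0], [0, 0, 0, 0], [0, 0, 0, 0], [0, 0, 0, 0]]
  ],
  "grip": 2.5,
  "grip_force": 70
}}

```text
time: 6.62
eef_pos: [0.4578, -0.1821, 0.0251]
tcp_rot: [0.5, 0.5, -0.499, 0.501]
contact_force: [1.3, 0.9, 5.6]
opening: 0.436
```

Run:
```python
from h import *
s=sensors.get_state();print(s)
snap('wrist','wrist3')
```

```text
{'time': 6.625, 'qpos': array([-5.85045028e-01,  1.03049819e-01,  2.13725259e+00,  3.07329115e-04,
        8.99473199e-01, -5.87165197e-01]), 'dq': array([ 2.87037346e-03,  1.30334795e-03, -9.67544057e-04,  1.74041295e-04,
        4.38856912e-05,  1.63106929e-03]), 'joint_efforts': array([-4.32689711e-01, -2.50849110e+01, -2.11097699e+01, -1.33521510e-01,
       -6.50556525e-02, -1.80919276e-02]), 'eef_pos': array([ 0.45777598, -0.18212149,  0.02510455]), 'tcp_rot': array([ 0.49972789,  0.49986901, -0.49930661,  0.50109471]), 'contact_force': array([1.25320666, 0.9003931 , 5.58792862]), 'wrist_torque': array([ 0.0868596 ,  0.00263401, -0.01997706]), 'opening': 0.43563637282962553}
```

View pics/wrist3.png

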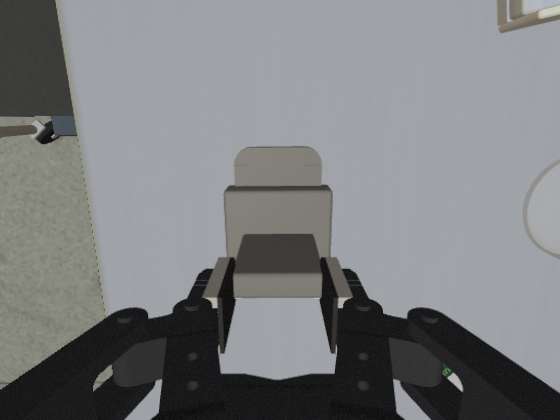

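The plate is centred between the pads. Lift, carry in front of the stand, and turn.

Request:
{"name": "arm_command", "arguments": {
  "increments": [
    [[-1.5, 0, 0, 0], [-1.75, 0, 0, 0], [-1.75, 0, 0, 0], [0, 0.4, -3, 0], [0, 0.45, -3.6, 0], [0, 0.45, -3.6, 0], [0, 0.45, -3.6, 0], [0, 0.45, -3.6, 0], [0, 0, 0, 0.17], [0, 0, 0, 0.17], [0, 0, 0, 0.17], [0, 0, 0, 0.17], [0, 0, 0, 0.17], [0, 0, 0, 0.17], [0, 0, 0, 0.17], [0, 0, 0, 0.17], [0, 0, 0, 0], [0, 0, 0, 0]]
  ]
}}

```text
time: 8.93
eef_pos: [0.4787, -0.0077, 0.0747]
tcp_rot: [0.703, 0.076, -0.703, 0.076]
contact_force: [-0.3, 0.8, -1.9]
opening: 0.436
```

Run:
```python
from h import *
np.set_printoptions(precision=4,suppress=True)
s=sensors.get_state();print(s['time'],s['eef_pos'],s['qpos'],s['opening'],s['contact_force']);M=R.from_quat(s['tcp_rot']).as_matrix();print(np.arctan2(M[1,1],M[0,1]),M)
snap('wrist','wrist4');snap('side','side4')
z=.05
Z={'holder':z,'shoulder':.009+z,'tongue_tip':.0025+z,'stand':0,'pocket':.004}
for c in('wrist','side'):
  for q in Z:
    for r in optics.place_of(c,q)[:2]: print(c,q,r,onz(c,r['at'],Z[q]))
```

```text
8.925 [ 0.4787 -0.0077  0.0747] [-0.2284 -0.0101  2.1464 -0.      1.0047  1.1271] 0.4364911515056429 [-0.2699  0.813  -1.8572]
-1.3555099227117384 [[ 0.0006  0.2136 -0.9769]
 [-0.0001 -0.9769 -0.2136]
 [-1.      0.0003 -0.0005]]
wrist shoulder {'at': [186.7, 277.4], 'conf': 0.67} [ 0.506  -0.0014  0.059 ]
wrist tongue_tip {'at': [151.6, 276.8], 'conf': 0.93} [0.5245 0.0029 0.0525]
wrist stand {'at': [99.3, 282.9], 'conf': 0.88} [0.5546 0.0053 0.    ]
wrist pocket {'at': [101.4, 281.1], 'conf': 0.77} [0.5528 0.0062 0.004 ]
side holder {'at': [203.0, 243.1], 'conf': 0.67} [ 0.4775 -0.0092  0.05  ]
side holder {'at': [211.5, 281.7], 'conf': 0.21} [ 0.5461 -0.0477  0.05  ]
side shoulder {'at': [196.6, 264.1], 'conf': 0.96} [ 0.5189 -0.0067  0.059 ]
side tongue_tip {'at': [198.1, 268.3], 'conf': 0.9} [ 0.5277 -0.0037  0.0525]
side stand {'at': [215.8, 279.4], 'conf': 0.79} [0.5524 0.0048 0.    ]
side stand {'at': [268.7, 338.6], 'conf': 0.15} [ 0.6282 -0.165   0.    ]
side pocket {'at': [213.1, 282.0], 'conf': 0.79} [0.5583 0.0078 0.004 ]
```

View pics/wrist4.png

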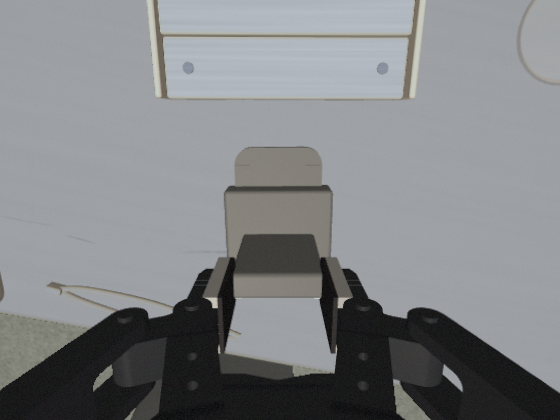

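View pics/side4.png

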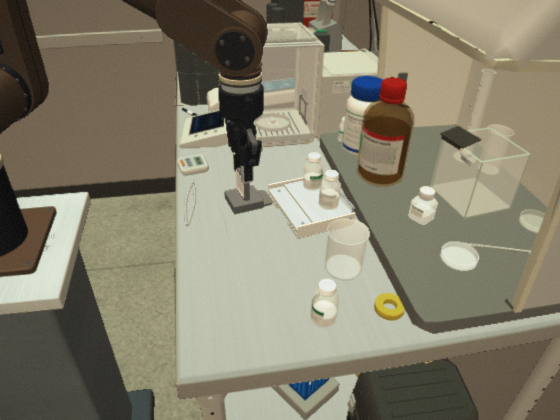

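Run:
```python
import cv2
im=cv2.imread('pics/wrist4.png')
cv2.imwrite('pics/c4a.png',cv2.resize(im[20:110,140:200],None,fx=6,fy=6,interpolation=2))
cv2.imwrite('pics/c4b.png',cv2.resize(im[20:110,370:430],None,fx=6,fy=6,interpolation=2))
cv2.imwrite('pics/c4c.png',cv2.resize(im[140:200,220:340],None,fx=6,fy=6,interpolation=2))
```

```text
(no output)
```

View pics/c4a.png

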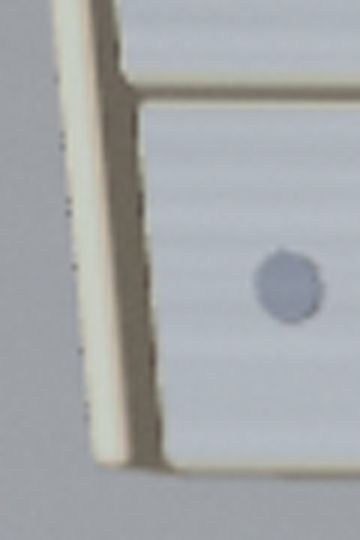

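View pics/c4b.png

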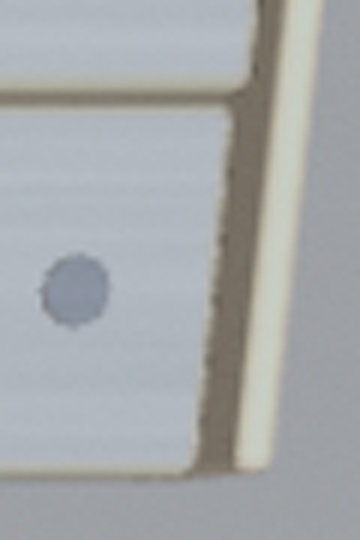

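View pics/c4c.png

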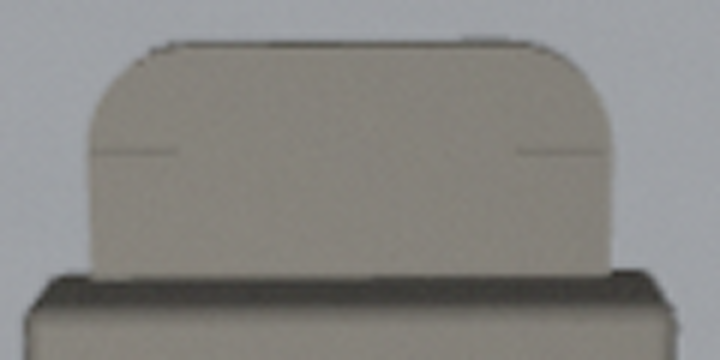

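Run:
```python
from h import *
np.set_printoptions(precision=4,suppress=True)
s=sensors.get_state();M=R.from_quat(s['tcp_rot']).as_matrix()
def p(c,r,c0,r0,z): return onz('wrist',(r0+(r+.5)/6-.5,c0+(c+.5)/6-.5),z)[:2]
def ln(n,a,b):
    d=a-b; print(n,a,b,'len',np.linalg.norm(d),'yaw',np.arctan2(-d[0],d[1]),'mid',(a+b)/2)
    return (a+b)/2,np.arctan2(-d[0],d[1])
ln('lip',p(165,467,140,20,.02),p(195,474,370,20,.02))
ln('dots',p(290,288,140,20,.02),p(75,291,370,20,.02))
ln('plates',p(95,460,140,20,.03),p(270,467,370,20,.03))
ln('tongue sides',p(90,160,220,140,.054),p(612,160,220,140,.054))
t,_=ln('tongue front',p(175,44,220,140,.054),p(525,44,220,140,.054))
ln('foot front',p(30,315,220,140,.067),p(675,315,220,140,.067))
tcp=s['eef_pos'][:2]
for o,y in((np.array([.553,.0065]),.21),):
    c,sn=np.cos(y),np.sin(y)
    for n,q in(('tcp',tcp),('tip',t)): d=q-o; print(n,'in stand',c*d[0]+sn*d[1],-sn*d[0]+c*d[1])
```

```text
lip [0.5394 0.0772] [ 0.5701 -0.0682] len 0.14859830669021373 yaw 0.2081887937971578 mid [0.5548 0.0045]
dots [0.5596 0.0668] [ 0.5846 -0.0505] len 0.11998742140696576 yaw 0.21034365014696693 mid [0.5721 0.0081]
plates [0.5389 0.0812] [ 0.5713 -0.0721] len 0.15662419801871177 yaw 0.20861380814299818 mid [0.5551 0.0046]
tongue sides [0.5115 0.0248] [ 0.522  -0.0238] len 0.049664835306308434 yaw 0.21335063182211728 mid [0.5167 0.0005]
tongue front [0.5239 0.0189] [ 0.5308 -0.0131] len 0.03278842734571189 yaw 0.2132737656170276 mid [0.5274 0.0029]
foot front [0.4987 0.0264] [ 0.5111 -0.0308] len 0.05855999564969508 yaw 0.21345980151747845 mid [ 0.5049 -0.0022]
tcp in stand -0.07575040731205265 0.0016610794690869596
tip in stand -0.025827310301220523 0.0018331252658322556
```

From the lip ends, the stand origin is about (0.555, 0.0046), yaw 0.209. The tongue (cols 235–322) is about 3.8 mm too far toward the stand's +y and its yaw is within 0.005. I'll correct that and lower.

Request:
{"name": "arm_command", "arguments": {
  "increments": [
    [[0, 0.38, 0, 0.004], [1.5, 0, 0, 0], [1.5, 0, 0, 0], [1.2, 0, 0, 0], [0.65, 0, 0, 0], [0, 0, 0, 0], [0, 0, 0, 0]]
  ]
}}

```text
time: 10.4
eef_pos: [0.4795, -0.0114, 0.0256]
tcp_rot: [0.703, 0.074, -0.703, 0.074]
contact_force: [-0.1, -1.0, -1.2]
opening: 0.439
```

Run:
```python
from h import *
np.set_printoptions(precision=4,suppress=True)
s=sensors.get_state();print(s['time'],s['eef_pos'],s['contact_force']);M=R.from_quat(s['tcp_rot']).as_matrix();print(np.arctan2(M[1,1],M[0,1])+np.pi/2)
d=s['eef_pos'][:2]-[.5549,.0046];c,n=np.cos(.209),np.sin(.209);print('tcp in stand',c*d[0]+n*d[1],-n*d[0]+c*d[1])
im=snap('wrist','wrist5')
cv2.imwrite('pics/c5.png',cv2.resize(im[20:220,140:420],None,fx=2.8,fy=2.8,interpolation=2))
```

```text
10.4 [ 0.4795 -0.0114  0.0256] [-0.1243 -0.9697 -1.2313]
0.20880549453847363
tcp in stand -0.07703354767061665 -2.0394411744350388e-05
```

View pics/c5.png

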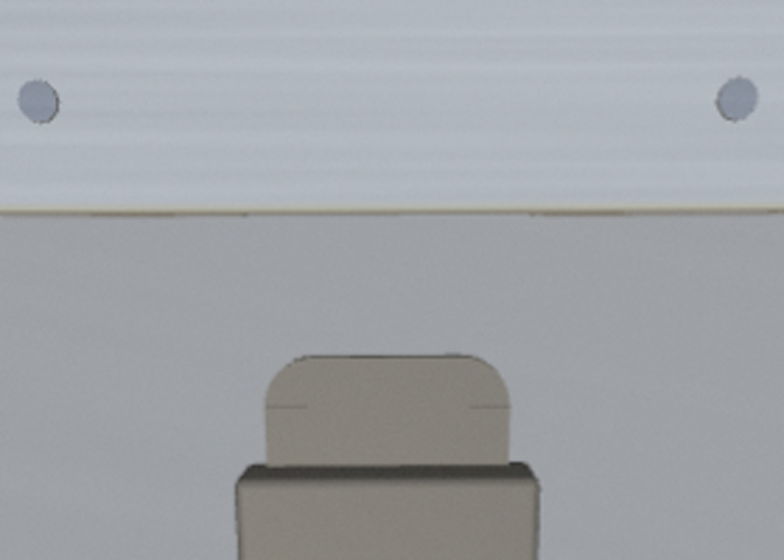

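View pics/wrist5.png

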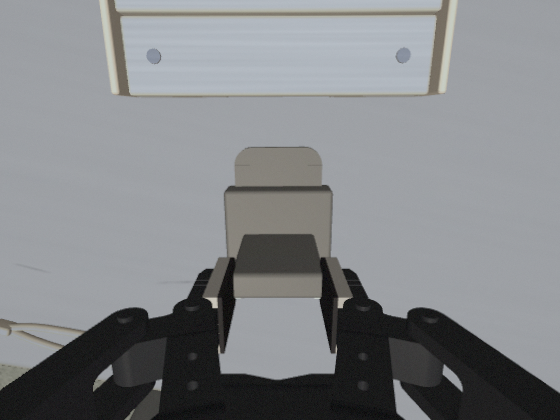

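Dots centred at col 388.5 and tongue at 387.5 in the crop, so it is aligned. Going in: first to just short of the stop.

Request:
{"name": "arm_command", "arguments": {
  "increments": [
    [[0, 0, -0.8, 0], [0, 0, -0.8, 0], [0, 0, -0.8, 0], [0, 0, -0.3, 0], [0, 0, -0.3, 0], [0, 0, -0.3, 0], [0, 0, -0.3, 0], [0, 0, -0.3, 0], [0, 0, 0, 0], [0, 0, 0, 0]]
  ]
}}

```text
time: 11.7
eef_pos: [0.5175, -0.0033, 0.0257]
tcp_rot: [-0.703, -0.074, 0.703, -0.074]
contact_force: [0.2, 0.8, -1.1]
opening: 0.442
```

```bash
cat > st.py <<'E'
from h import *
import sys
np.set_printoptions(precision=4,suppress=True)
s=sensors.get_state();M=R.from_quat(s['tcp_rot']).as_matrix()
d=s['eef_pos'][:2]-[.5549,.0046];c,n=np.cos(.209),np.sin(.209)
f=s['contact_force'];print(s['time'],'tcp',c*d[0]+n*d[1],-n*d[0]+c*d[1],s['eef_pos'][2],'yaw',np.arctan2(M[1,1],M[0,1])+np.pi/2,'F',c*f[0]+n*f[1],-n*f[0]+c*f[1],f[2],'tau',s['wrist_torque'],'op',s['opening'],'tilt',M[2,:])
im=snap('wrist','wrist'+sys.argv[1])
cv2.imwrite('pics/c%s.png'%sys.argv[1],cv2.resize(im[80:300,180:380],None,fx=2.7,fy=2.7,interpolation=2))
E
python3 st.py 6
```

```text
11.7 tcp -0.03826942056675371 3.150316016538486e-05 0.025690732932567566 yaw 0.20878280645460423 F 0.3236038646304767 0.7741281249913502 -1.0965092861405608 tau [-0.0239  0.0013 -0.0004] op 0.44179812537775554 tilt [-1.     -0.      0.0001]
```

View pics/c6.png

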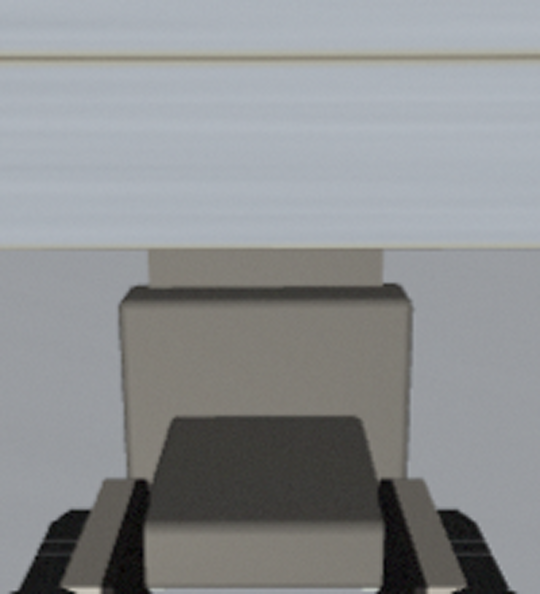

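The tongue is under the lip and no force has come up yet, with a gap of about 10 mm between shoulder and lip. Now feeling for the stop.

Request:
{"name": "arm_command", "arguments": {
  "increments": [
    [[0, 0, -0.15, 0], [0, 0, -0.15, 0], [0, 0, -0.15, 0], [0, 0, 0, 0], [0, 0, 0, 0], [0, 0, 0, 0]]
  ]
}}

```text
time: 12.5
eef_pos: [0.521, -0.0026, 0.026]
tcp_rot: [-0.702, -0.074, 0.704, -0.074]
contact_force: [-5.4, -1.8, 2.9]
opening: 0.437
```

```bash
python3 st.py 7
```

```text
12.5 tcp -0.03469576360285133 -1.3132187353277758e-05 0.02602474262828891 yaw 0.20914600357607172 F -5.629543608654904 -0.6390034460419443 2.9219034490328766 tau [-0.1624  0.9217 -0.0566] op 0.4373471594817465 tilt [-1.     -0.0003  0.0031]
```

Request:
{"name": "arm_command", "arguments": {
  "increments": [
    [[0, 0, -0.15, 0], [0, 0, -0.15, 0], [0, 0, 0, 0], [0, 0, 0, 0], [0, 0, 0, 0]]
  ]
}}

```text
time: 13.18
eef_pos: [0.5234, -0.0021, 0.0263]
tcp_rot: [-0.702, -0.074, 0.705, -0.074]
contact_force: [-7.0, -3.0, 7.0]
opening: 0.437
```

```bash
python3 st.py 8
```

```text
13.175 tcp -0.032208573806957005 -1.1490358243444743e-05 0.026267448322965792 yaw 0.20950786929940124 F -7.425359223689003 -1.4656745743194755 6.9707248093698855 tau [-0.2352  1.2579 -0.0018] op 0.43712729204439793 tilt [-1.     -0.0004  0.0047]
```

View pics/c8.png

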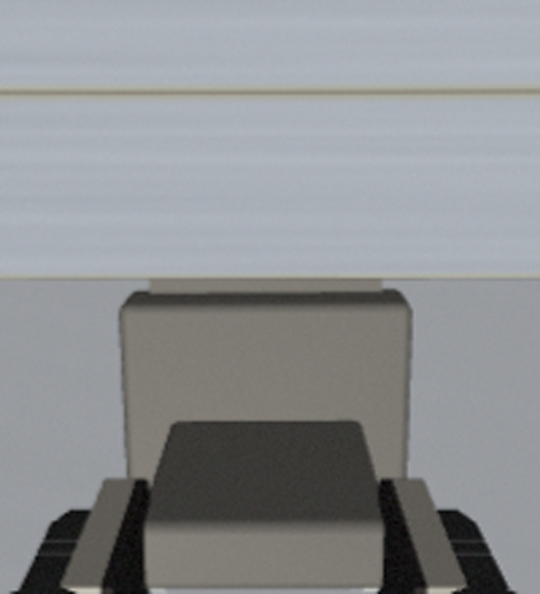

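The spring is felt at about 7.4 N, with roughly 3 mm left to go.

Request:
{"name": "arm_command", "arguments": {
  "increments": [
    [[0, 0, -0.15, 0], [0, 0, -0.1, 0], [0, 0, 0, 0], [0, 0, 0, 0], [0, 0, 0, 0]]
  ]
}}

```text
time: 13.85
eef_pos: [0.5253, -0.0018, 0.0266]
tcp_rot: [-0.701, -0.074, 0.706, -0.074]
contact_force: [-8.5, -2.0, 8.9]
opening: 0.438
```

```bash
python3 st.py 9
```

```text
13.85 tcp -0.03031488416766992 -6.282031259384133e-05 0.02655874854486822 yaw 0.20980783400064995 F -8.733452654688335 -0.18575717076416254 8.911003753012341 tau [-0.337   1.7238 -0.0215] op 0.43776326711860436 tilt [-1.     -0.0005  0.0066]
```

Request:
{"name": "arm_command", "arguments": {
  "increments": [
    [[0, 0, -0.1, 0], [0, 0, -0.1, 0], [0, 0, 0, 0], [0, 0, 0, 0], [0, 0, 0, 0]]
  ]
}}

```text
time: 14.52
eef_pos: [0.5269, -0.0014, 0.0267]
tcp_rot: [-0.701, -0.074, 0.706, -0.074]
contact_force: [-10.1, -2.5, 9.4]
opening: 0.435
```

```bash
python3 st.py 10
```

```text
14.525 tcp -0.02861934022379592 -7.7450472524292e-05 0.026687289161783354 yaw 0.2098813994801727 F -10.421527162188484 -0.32779885511392726 9.407308105277039 tau [-0.3982  1.8192 -0.0617] op 0.4354512038458413 tilt [-1.     -0.0006  0.0075]
```

View pics/c10.png

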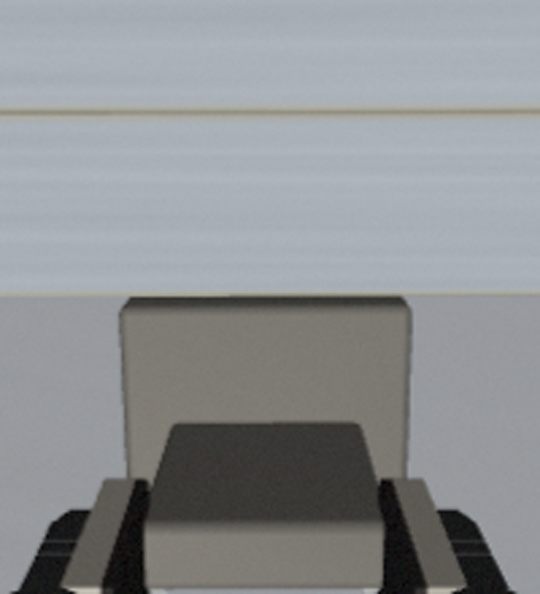

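Request:
{"name": "arm_command", "arguments": {
  "increments": [
    [[0, 0, -0.1, 0], [0, 0, 0, 0], [0, 0, 0, 0], [0, 0, 0, 0]]
  ]
}}

```text
time: 15.08
eef_pos: [0.5276, -0.0013, 0.0269]
tcp_rot: [-0.7, -0.074, 0.706, -0.074]
contact_force: [-12.4, -3.4, 12.6]
opening: 0.44
```

```bash
python3 st.py 11
```

```text
15.075 tcp -0.027884790913897516 -8.180690770269623e-05 0.026897073693564304 yaw 0.21004017429383226 F -12.86487875702412 -0.7552602468344434 12.5959536728302 tau [-0.4234  2.1115 -0.0056] op 0.4404641548825405 tilt [-1.     -0.0006  0.0084]
```

Request:
{"name": "arm_command", "arguments": {
  "increments": [
    [[0, 0, -0.1, 0], [0, 0, 0, 0], [0, 0, 0, 0], [0, 0, 0, 0]]
  ]
}}

```text
time: 15.62
eef_pos: [0.5285, -0.0011, 0.0269]
tcp_rot: [-0.7, -0.074, 0.706, -0.074]
contact_force: [-12.4, -3.7, 13.6]
opening: 0.434
```

```bash
python3 st.py 12
```

```text
15.625 tcp -0.02704362525148461 -6.471368170748396e-05 0.026937957997860182 yaw 0.21010511841825918 F -12.881159648076986 -1.089710873250199 13.567726330698191 tau [-0.4924  2.1526  0.0087] op 0.4344842071230144 tilt [-1.     -0.0007  0.0088]
```

View pics/c12.png

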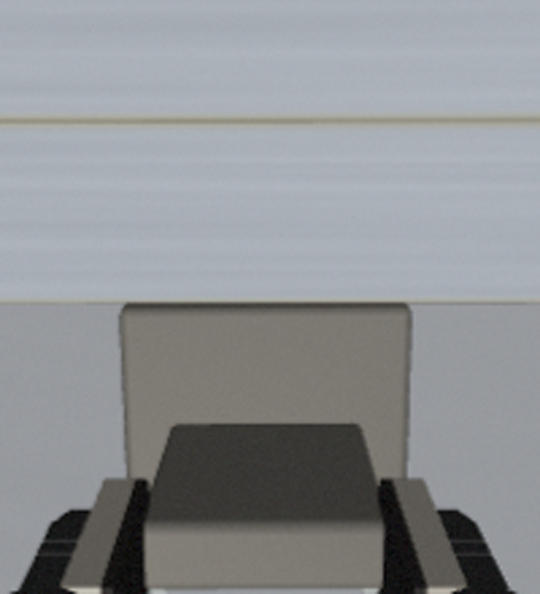

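Request:
{"name": "arm_command", "arguments": {
  "increments": [
    [[0, 0, -0.1, 0], [0, 0, 0, 0], [0, 0, 0, 0], [0, 0, 0, 0]]
  ]
}}

```text
time: 16.18
eef_pos: [0.5291, -0.001, 0.0271]
tcp_rot: [-0.7, -0.074, 0.707, -0.074]
contact_force: [-12.9, -2.9, 15.5]
opening: 0.435
```

```bash
python3 st.py 13
```

```text
16.175 tcp -0.026370053978725428 -0.00010386554220022815 0.02711208885526223 yaw 0.21014941810786048 F -13.230546768885576 -0.12253482074054123 15.514729866885737 tau [-0.4997  2.3866 -0.0038] op 0.43455304608927375 tilt [-1.     -0.0008  0.0098]
```

Request:
{"name": "arm_command", "arguments": {
  "increments": [
    [[0, 0, -0.1, 0], [0, 0, 0, 0], [0, 0, 0, 0], [0, 0, 0, 0]]
  ]
}}

```text
time: 16.73
eef_pos: [0.5294, -0.0009, 0.0273]
tcp_rot: [-0.699, -0.074, 0.707, -0.074]
contact_force: [-15.9, -3.7, 17.2]
opening: 0.44
```

```bash
python3 st.py 14
```

```text
16.725 tcp -0.02610782563100324 -6.765647296213054e-05 0.0272816941531824 yaw 0.21032520525419685 F -16.358389054598767 -0.33419733551272746 17.23115681668527 tau [-0.6016  2.8087 -0.0671] op 0.439550365520684 tilt [-0.9999 -0.001   0.012 ]
```

View pics/c14.png

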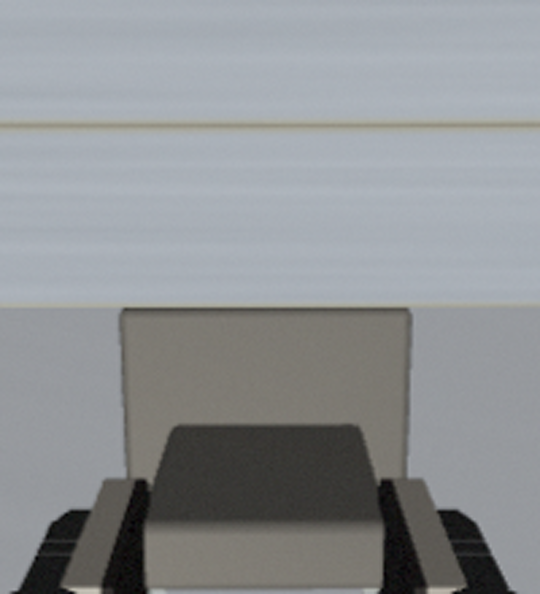

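The last 1 mm command moved only 0.3 mm and force rose 3 N, so the shoulder is probably touching the lip. One more step to confirm.

Request:
{"name": "arm_command", "arguments": {
  "increments": [
    [[0, 0, -0.1, 0], [0, 0, 0, 0], [0, 0, 0, 0], [0, 0, 0, 0], [0, 0, 0, 0]]
  ]
}}

```text
time: 17.4
eef_pos: [0.5295, -0.0008, 0.0274]
tcp_rot: [-0.698, -0.074, 0.708, -0.074]
contact_force: [-18.1, -5.1, 19.8]
opening: 0.437
```

```bash
python3 st.py 15
python3 - <<'E'
from h import *
im=snap('side','side15')
cv2.imwrite('pics/s15.png',cv2.resize(im[140:250,210:360],None,fx=5,fy=5,interpolation=2))
for q in('shoulder','tongue_tip','pocket'): print(q,optics.place_of('side',q)[:2])
E
```

```text
17.4 tcp -0.025966966119642262 -5.92495849034624e-05 0.027394529043990624 yaw 0.21041523463296796 F -18.77927920880672 -1.241212167381467 19.781112985218176 tau [-0.7182  3.2876 -0.0493] op 0.43683492802494184 tilt [-0.9999 -0.0013  0.0144]
shoulder [{'at': [212.4, 282.2], 'conf': 0.95}]
tongue_tip [{'at': [213.1, 291.9], 'conf': 0.57}]
pocket [{'at': [214.1, 283.3], 'conf': 0.89}]
```

View pics/c15.png

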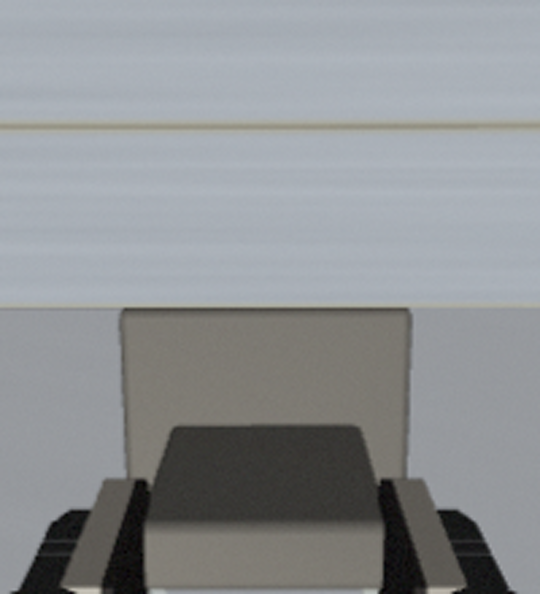

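View pics/s15.png

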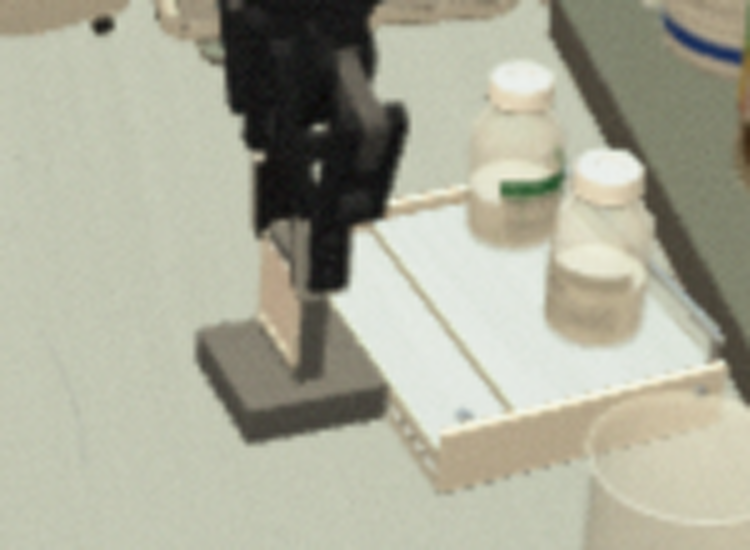

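Stalled: another 1 mm command moved it only 0.14 mm and force rose to 18.8 N. Both views show the foot flush with the lip. Settling, one last check, then handing in.

Request:
{"name": "arm_command", "arguments": {
  "increments": [
    [[0, 0, 0, 0], [0, 0, 0, 0], [0, 0, 0, 0], [0, 0, 0, 0]]
  ]
}}

```text
time: 18.15
eef_pos: [0.5295, -0.0008, 0.0274]
tcp_rot: [-0.698, -0.074, 0.708, -0.074]
contact_force: [-18.4, -4.8, 20.3]
opening: 0.433
```

```bash
python3 st.py 16; python3 -c "
from plant import ctrl
print(ctrl.sign_off())"
```

```text
18.15 tcp -0.025969957856915107 -4.969448689494827e-05 0.027389486223459325 yaw 0.21042956841401428 F -19.050548668976568 -0.9074734131132587 20.330413602941206 tau [-0.7024  3.2673 -0.0958] op 0.4332912976485139 tilt [-0.9999 -0.0013  0.0144]
the job is handed in; nothing more can be done
None
```

I gripped the holder across the 40 mm of its plate, turned it about 1.36 rad to face the stand, and slid the tongue in under the lip. I then pressed it against the spring until the shoulder met the lip, and handed it in still gripped and pressed, at about 18 s.

**Last checks**
- **Flush with the lip:** The force along the stand rose fairly steadily from about 5.6 N at the stop. Over the last two 1 mm commands the tool moved only 0.3 mm and then 0.14 mm, and the force climbed to 19 N. The wrist and side pictures both show the foot flush against the lip.
- **Alignment:** The tool is within 0.1 mm of the pocket's middle and within 0.002 rad of the stand's direction, and it is tilted 0.014 rad.
- **At rest:** The tool pose did not change over the last half second.
- **Bystanders:** The two vials on the stand look unmoved in the last side view. I did not measure the other bystanders again.

**Not confirmed**
- **Stop bar travel:** I could not measure this directly. I take it as reached from the shoulder contact and the force.
- **Final position:** The tool ended about 2 mm farther in than my early estimate of the home position. I put that down to calibration error and a little slip in the fingers, and trusted the stall and the pictures instead.
- **Upward force:** About 20 N also pushes up on the tool, from the holder pressing on the bench. That is well under the limits.

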